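Empty the milling jar into the tray

ROBOT

A 7-joint arm with a two-finger parallel gripper is mounted at the origin on a cart in front of the work surface, level with it; the furniture and walls round the work are solid. World frame = base frame: x ahead of the robot, y to its left, z up, the work surface at z = 0. Lengths are in m, angles in rad, forces in N, time in s.
With the tool pointing down it reaches from about 0.4 to 0.85 m from the base axis. Payload 4.5 kg.
Tool frame: the origin (TCP) lies at the very end of the fingers, on their centre line; the grasp point (between the pads) lies arm.grasp_offset behind it (arm.grasp_offset is the distance from the TCP to the grasp point, in m); z points along the fingers, y is the line along which they close (so a half turn about z gives the same grasp; the last joint's range is limited). The gripper opens to 88 mm and grips with 3 to 60 N. Pads are 18 mm wide; open, the fingers measure 123 mm over their backs; the gripper's body (75 mm by 187 mm) begins 45 mm behind the grasp point.
Start: joints at [-1.228, 0.689, -0.195, 1.565, 0.157, 0.902, -0.215], TCP at [0.19, 0.595, 0.239] pointing down, gripper open.
Joint ranges: [-3.01, 3.01], [-0.46, 2.08], [-1.47, 1.51], [0.13, 2.56], [-1, 4.14], [0.04, 2.09], [-2.66, 2.66]. Speed limits (rad/s): [2.57, 2.57, 3.14, 3.14, 3.14, 3.14, 3.14].

INTERFACE

Orientations are given as a rotation vector (axis times angle).
In Python, from bench import arm, fingers, ik, vision, job gives the robot as it stands. The module is installed in compiled form; this text tells all that it offers. Calls block until the motion is done:
- arm.reach(position, orientation): joint-space move of the TCP to a pose.
- arm.line_to(position, vel=0.15, rot=None, stop_force=None): straight line of the TCP; rot=None keeps the orientation; vel is the mean speed in m/s. With stop_force (N) it stops when the force on the tool has changed by that much, and returns True; else False.
- arm.move_j(angles): joint-space move.
- fingers.let_go() and fingers.clamp(grasp_force=None): open the fingers fully, or close them until they stop; grasp_force is the grip in N (None keeps the last).
- arm.pause(seconds).
- ik(position, orientation): joint angles nearest the present ones, or None.
- vision.get_image(name): name is "side" or "top" or "wrist"; returns the picture (400x640x3 uint8, red, green, blue); there is no depth.
- vision.get_calibration(name): a dict with "fx", "fy", "cx", "cy" (pixels), "rvec" (rotation vector, rad) and "tvec" (3), from world to camera coordinates, as OpenCV has them. Camera axes: x right, y down, z forward; pixel columns grow to the right and rows downward; lengths in m; the calibration is good to about 2 mm. The wrist camera is an equidistant fisheye: a pixel r from the principal point sees the ray r / f radians off the axis. A picture is of the moment at which its call begins: read the wrist's pose just before it. get_calibration takes no time and is no camera call; for the wrist camera it gives the pose at the moment of the call.
A pose or a line that the arm cannot do raises arm.Unreachable and nothing moves.
- job.sign_off(): hands the job in; it is judged then, once.
Readings, each from a call of its own:
- arm.read_time(): time.
- arm.read_q(): joint angles.
- arm.read_joint_velocities(): joint speeds.
- arm.read_tau(): joint torques, N m.
- arm.read_tcp_pos(): TCP position.
- arm.read_ee_rot(): TCP orientation.
- arm.read_wrist_force(): force on the tool from outside, world axes, zero at the start.
- arm.read_wrist_torque(): the same for the moment, N m.
- arm.read_grip_width(): opening from 0.0 (shut) to 1.0 (fully open).
- arm.read_grasp_force(): force on a finger pad.
Only numpy, scipy, OpenCV 4.12 (cv2) and the standard library are available. Lean on these libraries where they do the work, as an engineer would, in place of code of your own. Each camera call takes 0.05 s, during which the arm holds its last target. There are 200 camera calls.

TASK

Empty the steel milling jar: slide the empty white enamel tray up to the tipping stand so that it lies under where the jar pours, then tip the jar by its lever, steadily, until all six steel slugs lie in the tray, none on the worktop. Then swing the jar gently back upright onto its rest, leave the tray lying flat on the worktop with the slugs in it, and do not disturb the other things on the bench.

Things in the scene. Friction and masses are not known exactly. Their poses are not given: they have to be found in the camera images.
- stand: Grey tipping stand, fixed: base plate 172 (x) x 150 (y) x 16 mm, two cheeks 134 mm apart over all, the jar pivoted between them. Origin on the worktop below the middle of the pivot axis; z up, x along the pivot, the jar pours to +y. Base spans y -132 to +18 mm; below 75 mm height nothing is further forward. The lever swings 80 mm out on the -x side
- pivot (a point): middle of the pivot axis, 120 mm above the stand's origin; its axes are the stand's
- jar (a joint): tilt of the jar, rad: 0 = upright on its rest (a stop), grows as the mouth tips to the stand's +y, stop at 2.2 (mouth well down). It drags (0.6 N m): it stays where left; the grip bar takes 15 N at first with the jar full, later 5 to 7 N. Slugs slide out from about 1.7, all by 2.1. At 2.2 the rim's lowest point is 39 mm in front (+y) of the pivot and 63 mm above the worktop
- grip_bar (a point): middle of the black round grip bar on the lever's end: 14 mm thick, 58 mm long, along the stand's x, pointing out to -x, free all round. It moves with the jar on a circle about the pivot, at x = -115 mm in the stand's frame; at tilt q it is y = 115 sin(q-1), z = 115 cos(q-1) mm from the pivot: height 182 mm upright (leaning to -y), 235 at the top, 162 fully tipped
- jar_mouth (a point): centre of the open mouth of the polished steel milling jar: straight-sided, 96 mm across the rim, 140 mm tall, wall 3 mm, not removable. Upright, its axis is 25 mm behind the pivot (-y), its mouth 185 mm and its underside 45 mm above the worktop
- catch_point (a point): point on the worktop 80 mm in front (+y) of the stand's origin, where slugs come down when the jar is tipped steadily (40 to 130 mm in front of the pivot, up to 50 mm to either side; they may roll on, to 220 mm, until the tray's wall stops them)
- tray: loose, empty white enamel tray on the open bench, 160 (x) x 220 (y) x 40 mm high, upright 3 mm walls with a 5 mm rolled rim, 3 mm floor, about 0.35 kg. Origin: centre of its underside. It passes under the tipped jar; with its length along the stand's y and an end wall against the base plate its centre is 128 mm in front of the stand's origin
- slug_0: loose steel milling slug, a short cylinder 20 mm across and 22 mm long, 54 g; origin at its centre; starts on the floor of the jar
- slug_1: loose steel milling slug, a short cylinder 20 mm across and 22 mm long, 54 g; origin at its centre; starts on the floor of the jar
- slug_2: loose steel milling slug, a short cylinder 20 mm across and 22 mm long, 54 g; origin at its centre; starts on the floor of the jar
- slug_3: loose steel milling slug, a short cylinder 20 mm across and 22 mm long, 54 g; origin at its centre; starts on the floor of the jar
- slug_4: loose steel milling slug, a short cylinder 20 mm across and 22 mm long, 54 g; origin at its centre; starts on the floor of the jar
- slug_5: loose steel milling slug, a short cylinder 20 mm across and 22 mm long, 54 g; origin at its centre; starts on the floor of the jar
- amber_bottle: bystander: brown reagent bottle with a black screw cap, 60 mm across, 142 mm tall; origin under its middle. Leave it where it stands
- pipet_bulb: bystander: rubber pipetting bulb lying on its side, 48 mm thick, 81 mm long; origin under its middle. Leave it where it stands
- dish: bystander: closed round petri dish, 55 mm across, 14 mm high; origin under its middle. Leave it where it stands
- marker: bystander: marker pen lying flat, 131 mm long, 20 mm high; origin under its middle. Leave it where it stands
- stopper: bystander: tapered rubber stopper, 30 mm across, 28 mm high; origin under its middle. Leave it where it stands
- match_box: bystander: small flat box, 36 x 54 x 14 mm; origin under its middle. Leave it where it stands

How it is judged:
On the way, in this order (a step that is already met when the one before it is completed fails the run):
1. the tray lies flat under where the jar pours, the jar still upright (x of catch_point in the frame of tray between -0.055 and 0.055 m and y of catch_point in the frame of tray between -0.085 and 0.085 m and angle between tray's own z axis and vertical below 0.05 rad and height (world z) of tray below 0.01 m and value of joint jar below 0.3 rad), for 0.2 s.
2. the jar is tipped mouth-down and all six slugs lie in the tray (value of joint jar above 1.5 rad and x of slug_0 in the frame of tray between -0.079 and 0.079 m and y of slug_0 in the frame of tray between -0.109 and 0.109 m and z of slug_0 in the frame of tray between 0.005 and 0.045 m and x of slug_1 in the frame of tray between -0.079 and 0.079 m and y of slug_1 in the frame of tray between -0.109 and 0.109 m and z of slug_1 in the frame of tray between 0.005 and 0.045 m and x of slug_2 in the frame of tray between -0.079 and 0.079 m and y of slug_2 in the frame of tray between -0.109 and 0.109 m and z of slug_2 in the frame of tray between 0.005 and 0.045 m and x of slug_3 in the frame of tray between -0.079 and 0.079 m and y of slug_3 in the frame of tray between -0.109 and 0.109 m and z of slug_3 in the frame of tray between 0.005 and 0.045 m and x of slug_4 in the frame of tray between -0.079 and 0.079 m and y of slug_4 in the frame of tray between -0.109 and 0.109 m and z of slug_4 in the frame of tray between 0.005 and 0.045 m and x of slug_5 in the frame of tray between -0.079 and 0.079 m and y of slug_5 in the frame of tray between -0.109 and 0.109 m and z of slug_5 in the frame of tray between 0.005 and 0.045 m), for 0.2 s.
At the end, for the whole second after the job is handed in: the jar stands upright on its rest (tilt under 0.1 rad), all six slugs lie in the tray at rest (centres inside its walls, under 45 mm above its underside), and the tray lies still and flat on the worktop (value of joint jar below 0.1 rad and x of slug_0 in the frame of tray between -0.079 and 0.079 m and y of slug_0 in the frame of tray between -0.109 and 0.109 m and z of slug_0 in the frame of tray between 0.005 and 0.045 m and x of slug_1 in the frame of tray between -0.079 and 0.079 m and y of slug_1 in the frame of tray between -0.109 and 0.109 m and z of slug_1 in the frame of tray between 0.005 and 0.045 m and x of slug_2 in the frame of tray between -0.079 and 0.079 m and y of slug_2 in the frame of tray between -0.109 and 0.109 m and z of slug_2 in the frame of tray between 0.005 and 0.045 m and x of slug_3 in the frame of tray between -0.079 and 0.079 m and y of slug_3 in the frame of tray between -0.109 and 0.109 m and z of slug_3 in the frame of tray between 0.005 and 0.045 m and x of slug_4 in the frame of tray between -0.079 and 0.079 m and y of slug_4 in the frame of tray between -0.109 and 0.109 m and z of slug_4 in the frame of tray between 0.005 and 0.045 m and x of slug_5 in the frame of tray between -0.079 and 0.079 m and y of slug_5 in the frame of tray between -0.109 and 0.109 m and z of slug_5 in the frame of tray between 0.005 and 0.045 m and linear speed of each of slug_0, slug_1, slug_2, slug_3, slug_4, slug_5 below 0.03 m/s and linear speed of tray below 0.02 m/s and angle between tray's own z axis and vertical below 0.05 rad and height (world z) of tray below 0.01 m); the robot touches nothing.
It fails at once if the jar is slammed back towards its rest (faster than 3 rad/s) (velocity of joint jar below -3 rad/s).
It fails at once if a slug lies on the worktop outside the tray ((height (world z) of slug_0 below 0.016 m and (x of slug_0 in the frame of tray below -0.09 m or x of slug_0 in the frame of tray above 0.09 m or y of slug_0 in the frame of tray below -0.12 m or y of slug_0 in the frame of tray above 0.12 m)) or (height (world z) of slug_1 below 0.016 m and (x of slug_1 in the frame of tray below -0.09 m or x of slug_1 in the frame of tray above 0.09 m or y of slug_1 in the frame of tray below -0.12 m or y of slug_1 in the frame of tray above 0.12 m)) or (height (world z) of slug_2 below 0.016 m and (x of slug_2 in the frame of tray below -0.09 m or x of slug_2 in the frame of tray above 0.09 m or y of slug_2 in the frame of tray below -0.12 m or y of slug_2 in the frame of tray above 0.12 m)) or (height (world z) of slug_3 below 0.016 m and (x of slug_3 in the frame of tray below -0.09 m or x of slug_3 in the frame of tray above 0.09 m or y of slug_3 in the frame of tray below -0.12 m or y of slug_3 in the frame of tray above 0.12 m)) or (height (world z) of slug_4 below 0.016 m and (x of slug_4 in the frame of tray below -0.09 m or x of slug_4 in the frame of tray above 0.09 m or y of slug_4 in the frame of tray below -0.12 m or y of slug_4 in the frame of tray above 0.12 m)) or (height (world z) of slug_5 below 0.016 m and (x of slug_5 in the frame of tray below -0.09 m or x of slug_5 in the frame of tray above 0.09 m or y of slug_5 in the frame of tray below -0.12 m or y of slug_5 in the frame of tray above 0.12 m))).
It fails at once if a bystander is pushed more than 30 mm or tipped over (distance of any of amber_bottle, pipet_bulb, dish, marker, stopper, match_box from where it was at the start of the episode above 0.03 m or angle between any of amber_bottle, dish, stopper, match_box's own z axis and vertical above 0.5 rad).
It also fails if it takes over 64 s, if anything falls off the work surface, if the arm or the gripper's body presses on something with over 40 N, if the wrist force passes 120 N, or if a joint passes its speed limit or range.

## Working session

There is one attempt and no reset: what is moved stays moved. The work goes in short steps, each a Python script; the robot and the scene stay as the last script left them, time stands still between calls to the robot, and variables do not carry over. Pictures are saved under pics/ and viewed, at most 10 in all, crops included, and the job is handed in when it is done.

```bash
mkdir -p pics
cat > h.py <<'E'
import numpy as np, cv2
from bench import arm, fingers, ik, vision, job
def cal(n):
    c=vision.get_calibration(n); R=cv2.Rodrigues(np.array(c['rvec'],float))[0]; return c,R,np.array(c['tvec'],float)
def ray(n,u,v,k=None):
    c,R,t=k or cal(n); x=(u-c['cx'])/c['fx']; y=(v-c['cy'])/c['fy']
    if n=='wrist':
        r=np.hypot(x,y); s=np.sin(r)/r if r>1e-9 else 1; d=np.array([x*s,y*s,np.cos(r)])
    else: d=np.array([x,y,1.])
    d=R.T@d; return -R.T@t, d/np.linalg.norm(d)
def onz(n,u,v,z=0,k=None):
    o,d=ray(n,u,v,k); return o+d*(z-o[2])/d[2]
def tri(rays):
    A=sum(np.eye(3)-np.outer(d,d) for o,d in rays); b=sum((np.eye(3)-np.outer(d,d))@o for o,d in rays)
    return np.linalg.solve(A,b)
def proj(n,P,k=None):
    c,R,t=k or cal(n); p=R@np.array(P,float)+t
    return np.array([c['fx']*p[0]/p[2]+c['cx'],c['fy']*p[1]/p[2]+c['cy']])
def save(n,f):
    im=vision.get_image(n); cv2.imwrite('pics/'+f,im[:,:,::-1]); return im
E
python3 - <<'E'
from h import *
a=save('top','top0.png'); b=save('side','side0.png')
for n in('top','side','wrist'): c,R,t=cal(n); print(n,c['fx'],-R.T@t,R[2])
print(arm.read_ee_rot(),arm.grasp_offset,arm.read_time())
E
```

```text
top 511.98929596890434 [ 0.42509887 -0.11579782  1.48037978] [ 1.13851651e-01  2.34700561e-06 -9.93497761e-01]
side 497.433314496334 [0.63510506 1.13068625 0.82090413] [-0.03173211 -0.86780276 -0.49589458]
wrist 309.70691628693146 [0.12454906 0.6154855  0.38475805] [ 0.25463081 -0.08251363 -0.96351162]
[-4.83000520e-01 -3.10411476e+00  2.56370600e-03] 0.0187 0.1
```

View pics/top0.png

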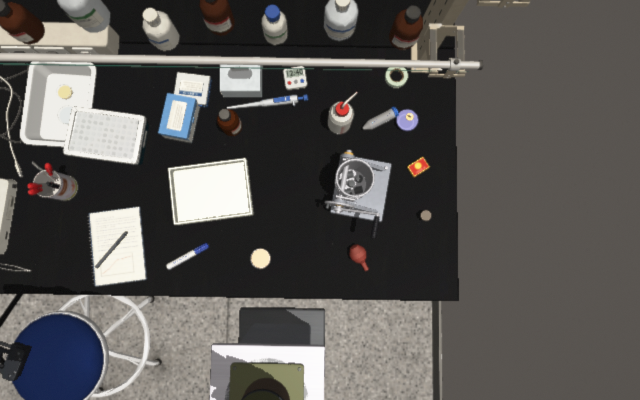

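View pics/side0.png

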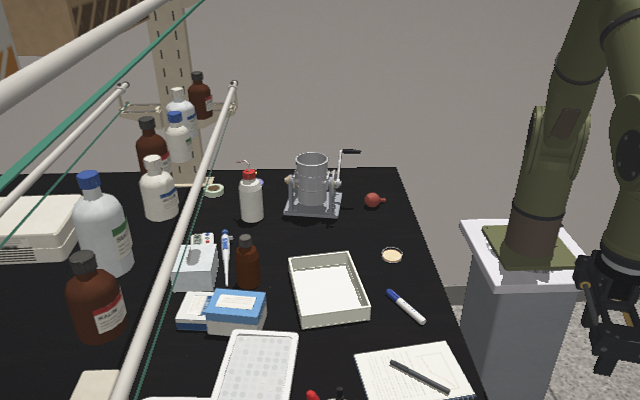

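The top view shows the tray at (210,190), the stand at (360,187) with the grip bar near (376,226), the dish at (260,258), the bulb at (358,255) and the marker at (187,257). The side view shows the tray at (328,288) and the stand at (313,185), with the grip bar at (350,151).

Run:
```python
from h import *
a=cv2.imread('pics/top0.png'); b=cv2.imread('pics/side0.png')
A=cv2.resize(a[140:250,310:410],None,fx=4,fy=4,interpolation=cv2.INTER_CUBIC)
B=cv2.resize(b[140:225,275:375],None,fx=4,fy=4,interpolation=cv2.INTER_CUBIC)
C=np.zeros((440,800,3),np.uint8); C[:,:400]=A; C[:340,400:]=B; cv2.imwrite('pics/z.png',C)
for n,im,box in(('top',a,(155,150,265,235)),('side',b,(275,240,380,335))):
    x0,y0,x1,y1=box; m=np.zeros(im.shape[:2],np.uint8); m[y0:y1,x0:x1]=(im[y0:y1,x0:x1].min(2)>90)*255
    cs=max(cv2.findContours(m,0,2)[0],key=cv2.contourArea)
    print(n,cv2.contourArea(cs),cv2.minAreaRect(cs),cv2.approxPolyDP(cv2.convexHull(cs),4,True)[:,0].tolist())
    if n=='top':
        P=np.array([onz('top',u,v,.04)[:2] for u,v in cs[:,0]],np.float32)
        print('rim rect',cv2.minAreaRect(P))
for nm,u,v,z in(('dish',260,258,.01),('bulb',358,255,.024),('marker',187,257,.01),('stopper',426,215,.02),('box',418,167,.01),('amber',230,122,.07)): print(nm,onz('top',u,v,z)[:2])
```

```text
top 4537.5 ((209.59695434570312, 191.03372192382812), (58.29007339477539, 80.98904418945312), 82.61395263671875) [[246, 159], [252, 214], [173, 223], [169, 167]]
rim rect ((0.5790066719055176, 0.17186512053012848), (0.1661980301141739, 0.2269594967365265), 8.514644622802734)
side 4792.5 ((329.85809326171875, 287.9780578613281), (73.2138900756836, 76.54303741455078), 82.09283447265625) [[348, 251], [371, 306], [369, 319], [302, 328], [288, 258]]
dish [0.39236224 0.02749744]
bulb [ 0.40583688 -0.2500637 ]
marker [0.39159441 0.23524836]
stopper [ 0.52242704 -0.44381794]
box [ 0.66230462 -0.4239453 ]
amber [0.77140166 0.11694895]
```

View pics/z.png

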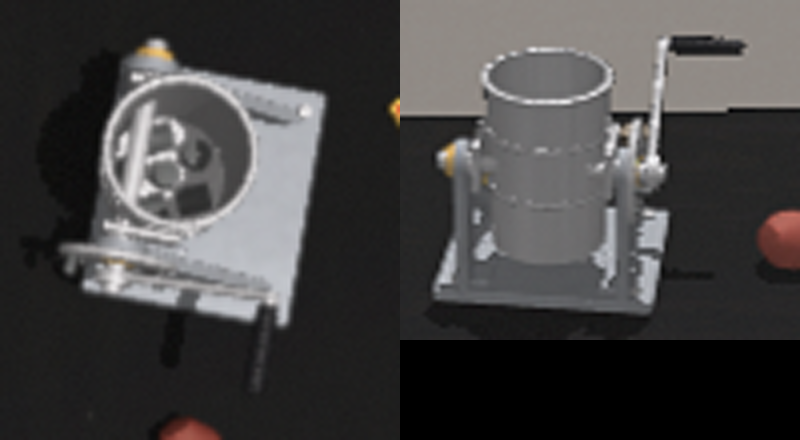

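The enlarged crops show the stand's base corners (top view) at (391.8,163.8), (380.8,221.3) and (330.5,212.5). The grip bar runs (377.5,216)–(374.3,237) in the top view and (343,150.5)–(361,152) in the side view. The mouth centre is at (355,178) in the top view and (311.8,159.3) in the side view.

Run:
```python
from h import *
f=lambda a,b:tri([ray('top',*a),ray('side',*b)])
print('bar tip',f((374.25,237),(361.25,151.75)),'root',f((377.5,216.25),(343,150.5)))
m=f((355,178.25),(311.75,159.25)); print('mouth',m, onz('top',355,178.25,.185))
c=[onz('top',*p,.016) for p in((391.75,163.75),(380.75,221.25),(330.5,212.5))]; print('corners',c)
d=c[0]-c[1]; print('len',np.linalg.norm(d[:2]),np.linalg.norm((c[2]-c[1])[:2]),'yaw',np.degrees(np.arctan2(d[1],d[0])))
e=[onz('side',*p,.016) for p in((283.5,214.25),(338.75,217.5))]; d=e[0]-e[1]; print(e,np.linalg.norm(d),np.degrees(np.arctan2(d[1],d[0])))
ctr=(c[0]+c[2])/2
yaw=np.arctan2(*(c[0]-c[1])[1::-1]); ey=np.array([-np.sin(yaw),np.cos(yaw)])
print('origin from base',ctr[:2]+.057*ey,'from mouth',m[:2]+.025*ey)
# tray rim corner height check
print('tray corners',[f(a,b) for a,b in(((252,214),(371,306)),((246,159),(348,251)),((169,167),(288,258)))])
```

```text
bar tip [ 0.45161232 -0.27604388  0.18079576] root [ 0.50593915 -0.28421631  0.18226546]
mouth [ 0.60358761 -0.2266203   0.18115386] [ 0.6021793 -0.2262034  0.185    ]
corners [array([ 0.66951828, -0.34671022,  0.016     ]), array([ 0.50255274, -0.3151722 ,  0.016     ]), array([ 0.52508873, -0.17120029,  0.016     ])]
len 0.16991803519291998 0.1457250205255061 yaw -10.696539753670518
[array([ 0.69442574, -0.18361908,  0.016     ]), array([ 0.52520078, -0.15753691,  0.016     ])] 0.17122314074249723 -8.761890903422183
origin from base [ 0.60788312 -0.20294568] from mouth [ 0.60822779 -0.2020547 ]
tray corners [array([ 0.48815372,  0.07715882, -0.12298907]), array([0.59203153, 0.08069681, 0.08286971]), array([0.64745815, 0.25393827, 0.16835372])]
```

```bash
cat >> h.py <<'E'
S0=np.array([.608,-.2025]); SY=np.radians(-9.6)
def down(yaw): # fingers close along the y axis of a frame with this yaw
    y=np.array([-np.sin(yaw),np.cos(yaw),0]); z=np.array([0,0,-1.]); x=np.cross(y,z)
    return cv2.Rodrigues(np.stack([x,y,z],1))[0].ravel()
def st(x,y,z): # stand frame to world
    c,s=np.cos(SY),np.sin(SY); return np.array([S0[0]+c*x-s*y,S0[1]+s*x+c*y,z])
E
python3 - <<'E'
from h import *
f=lambda a,b:tri([ray('top',*a),ray('side',*b)])
print([f(a,b).round(3) for a,b in(((252,214),(348,251)),((246,159),(288,258)),((173,223),(371,306)))])
ty=np.radians(8.5); tc=np.array([.579,.172]); e=tc+.1085*np.array([-np.sin(ty),np.cos(ty)])
arm.reach([*e,.14],down(ty)); print(arm.read_q().round(2))
arm.line_to([*e,.06],vel=.15)
print(arm.line_to([*e,.011],vel=.06,stop_force=6),arm.read_tcp_pos(),arm.read_wrist_force())
save('wrist','w0.png')
fingers.clamp(25); print(arm.read_grip_width()*88,arm.read_grasp_force(),arm.read_time())
save('side','s1.png')
E
```

```text
[array([0.516, 0.051, 0.04 ]), array([0.674, 0.073, 0.038]), array([0.485, 0.271, 0.044])]
[-0.34  0.83 -0.35  1.63  0.38  0.74  0.85]
False [0.56321785 0.27948724 0.01126087] [-0.72738375 -0.15587098 -0.24035171]
2.6037262538632735 25.00001246575266 4.8667
```

View pics/s1.png

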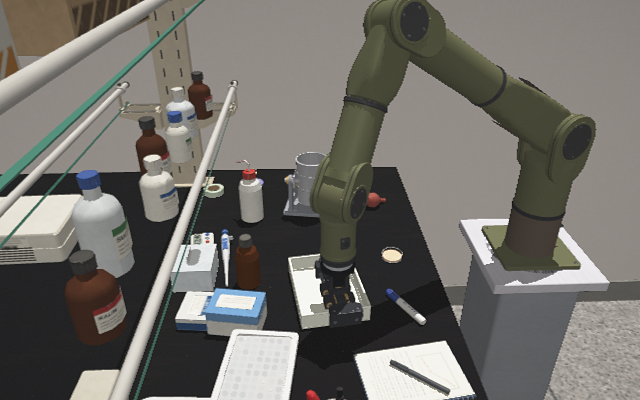

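The fingers hold the tray's end wall (side view, around (345,300)), and nothing else has moved. Next I slide the tray.

Run:
```python
from h import *
z=arm.read_tcp_pos()[2]
arm.line_to(st(0,.165+.1085,z),vel=.08,rot=down(SY))
print(arm.line_to(st(0,.132+.1085,z),vel=.03,stop_force=12),arm.read_tcp_pos(),st(0,.132+.1085,z),arm.read_wrist_force())
fingers.let_go(); p=arm.read_tcp_pos(); arm.line_to([*p[:2],.16],vel=.12)
w=st(-.118,.115*np.sin(-1),.25); arm.reach(w,down(SY)); print(arm.read_q().round(2),arm.read_time())
a=save('top','t2.png'); b=save('side','s2.png')
m=np.zeros(a.shape[:2],np.uint8); m[140:240,230:345]=(a[140:240,230:345].min(2)>170)*255
cs=max(cv2.findContours(m,0,2)[0],key=cv2.contourArea); P=np.array([onz('top',u,v,.04)[:2] for u,v in cs[:,0]],np.float32)
print(cv2.minAreaRect(P),st(0,.132,0))
C=np.hstack([cv2.resize(a[130:280,240:440],None,fx=2,fy=2)[...,::-1],cv2.resize(b[130:280,240:440],None,fx=2,fy=2)[...,::-1]]); cv2.imwrite('pics/c2.png',C)
```

```text
False [0.64811338 0.03421371 0.01103228] [0.64810788 0.03463205 0.01099409] [0.05583542 0.2732391  0.76292673]
[ 0.72  0.6  -0.45  1.77  0.33  0.85  1.52] 13.2667
((0.6310790777206421, -0.0658869817852974), (0.20700888335704803, 0.16213561594486237), 80.41633605957031) [ 0.63001347 -0.07234852  0.        ]
```

View pics/c2.png

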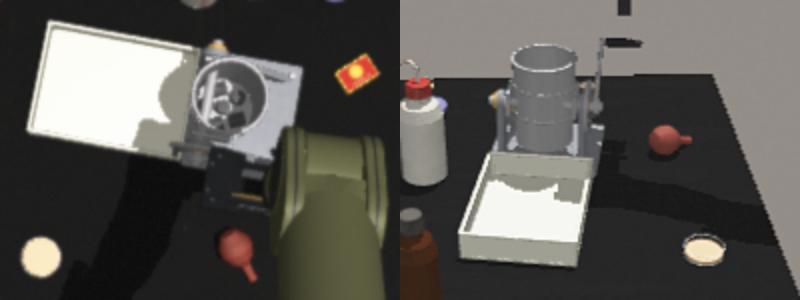

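The tray lies aligned against the stand (top crop (110,95), side crop (525,205)). The bulb, dish and box are untouched. Next I grip the bar and tip the jar.

```bash
cat >> h.py <<'E'
def bar(q,off=np.zeros(3),g=.0187): # TCP for tilt q
    return st(-.118,.115*np.sin(q-1),.120+.115*np.cos(q-1)-g)+off
E
python3 - <<'E'
from h import *
print(arm.line_to(bar(0),vel=.08,stop_force=6),arm.read_tcp_pos(),arm.read_wrist_force())
fingers.clamp(45); print(arm.read_grip_width()*88,arm.read_grasp_force(),arm.read_wrist_force())
for q in np.linspace(0,.3,4)[1:]:
    print(arm.line_to(bar(q),vel=.04,stop_force=45),q,arm.read_wrist_force().round(1),round(arm.read_grip_width()*88,1))
print(arm.read_time()); save('side','s3.png')
im=vision.get_image('wrist'); cv2.imwrite('pics/w3.png',np.hstack([im[:,:,::-1]]))
E
```

```text
False [ 0.47588694 -0.27836358  0.16391705] [0.00738907 0.10985272 0.09920286]
11.989447352040923 44.17996242642403 [-0.16350693  4.06894697  1.79945982]
False 0.09999999999999999 [  2.9   4.5 -11.1] 11.9
False 0.19999999999999998 [  3.6   3.7 -10.9] 12.2
False 0.3 [  4.4   3.3 -13.9] 12.4
17.0417
```

View pics/s3.png

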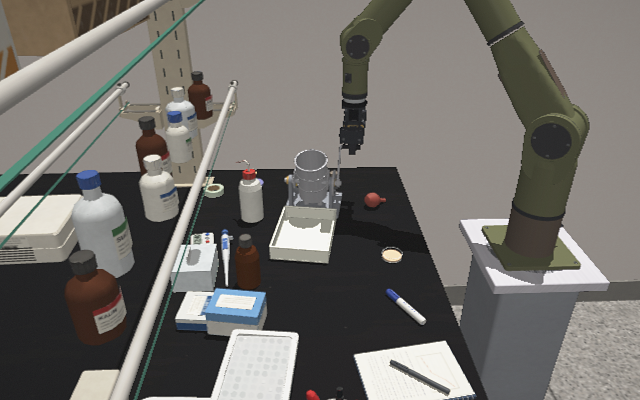

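The jar (312,170) has tilted with the bar, which is still held. I carry on.

Run:
```python
from h import *
for q in np.linspace(.3,1.5,11)[1:]:
    s=arm.line_to(bar(q),vel=.06,stop_force=45); w=arm.read_grip_width()*88
    if s or w<9: print('STOP',q,s,w); break
print(q,arm.read_wrist_force().round(1),w,arm.read_time())
for q in np.linspace(1.5,2.15,9)[1:]:
    s=arm.line_to(bar(q),vel=.04,stop_force=45); w=arm.read_grip_width()*88
    if s or w<9: print('STOP',q,s,w); break
print(q,arm.read_wrist_force().round(1),w,arm.read_tcp_pos()-bar(2.15),arm.read_time())
arm.pause(1)
a=save('top','t4.png'); b=save('side','s4.png')
C=np.hstack([cv2.resize(a[130:280,240:440],None,fx=2,fy=2)[...,::-1],cv2.resize(b[130:280,240:440],None,fx=2,fy=2)[...,::-1]]); cv2.imwrite('pics/c4.png',C)
```

```text
1.5 [-1.4 -9.1 -7.1] 11.67881151018879 20.975
2.15 [-2.1 -4.9 -2.6] 10.713515099024612 [-0.00062684 -0.00204602  0.00111344] 24.0417
```

View pics/c4.png

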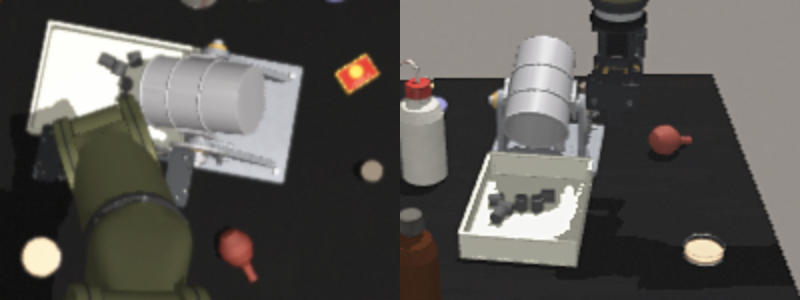

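The slugs are in the tray (side crop, around (520,205)). I zoom in to count them.

```bash
python3 -c "
import cv2
b=cv2.imread('pics/s4.png'); cv2.imwrite('pics/c5.png',cv2.resize(b[170:265,265:345],None,fx=6,fy=6,interpolation=2))"
```

```text
(no output)
```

View pics/c5.png

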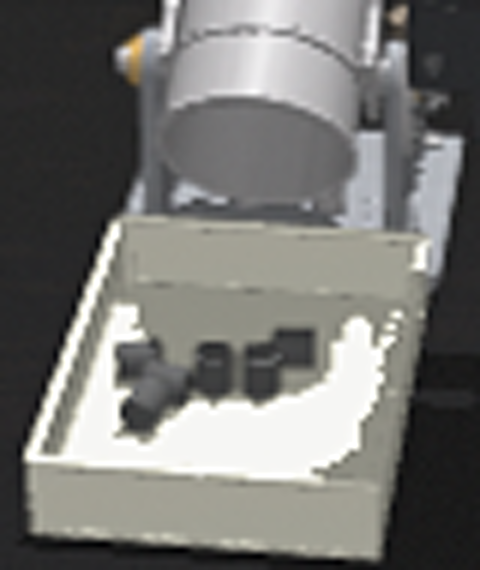

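I count six slugs in the tray, at crop points (140,358), (165,380), (140,408), (215,368), (262,372) and (295,348), and the jar looks empty. I nudge it to its stop to be sure, then swing it back.

Run:
```python
from h import *
print(arm.line_to(bar(2.2),vel=.03,stop_force=15)); arm.pause(.4)
for q in np.linspace(2.2,.15,18)[1:]:
    s=arm.line_to(bar(q),vel=.08,stop_force=45); w=arm.read_grip_width()*88
    if s or w<8: print('STOP',q,s,w); break
print(q,w,arm.read_wrist_force().round(1),arm.read_time())
if q<.2:
    for q in (.1,.05,0,-.03): 
        s=arm.line_to(bar(q),vel=.03,stop_force=15); print(q,s,arm.read_wrist_force().round(1),arm.read_grip_width()*88)
        if s: break
    print(arm.read_tcp_pos()-bar(0))
    save('side','s6a.png')
    fingers.let_go(); p=arm.read_tcp_pos(); arm.line_to([*p[:2],.30],vel=.12)
    arm.reach(st(-.13,-.13,.32),down(SY))
a=save('top','t6.png'); b=save('side','s6.png'); print(arm.read_time())
C=np.hstack([cv2.resize(a[130:280,240:440],None,fx=2,fy=2)[...,::-1],cv2.resize(b[130:280,240:440],None,fx=2,fy=2)[...,::-1]])
D=np.hstack([cv2.resize(cv2.imread('pics/side0.png')[130:280,240:440],None,fx=2,fy=2),cv2.resize(b[140:260,265:345],(400,300),interpolation=2)[...,::-1]])
cv2.imwrite('pics/c6.png',np.vstack([C,D]))
```

```text
False
0.15 11.021262869286828 [  1.3   8.3 -13.8] 31.4083
0.1 False [-1.   9.5 -7.9] 10.728262098587674
0.05 False [-0.7  9.6 -5.4] 11.125279239113432
0 False [-1.3 10.  -4.8] 10.738538304073916
-0.03 False [-2.   9.8 -3.5] 10.445424274086813
[ 0.00011015  0.00372435 -0.0021216 ]
35.6417
```

View pics/c6.png

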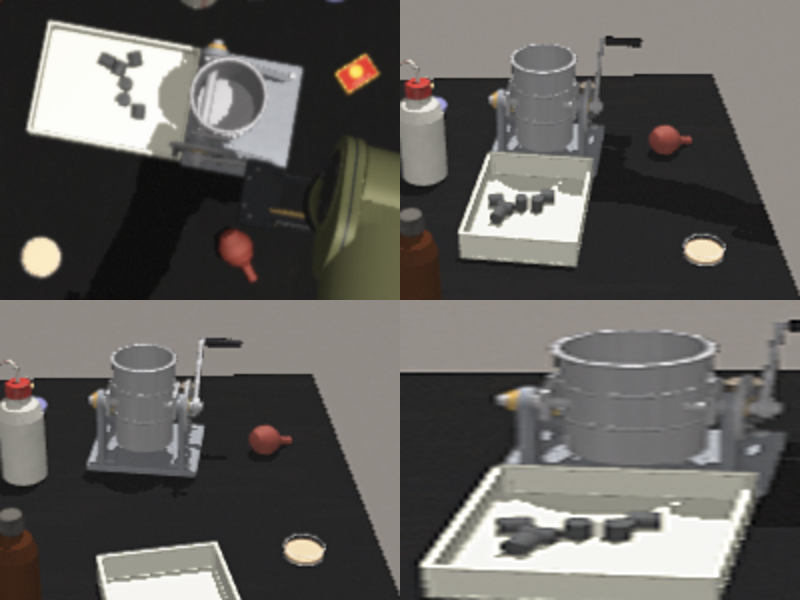

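The slugs are all six in the tray (top crop (107,60), (120,68), (133,58), (125,83), (124,98), (138,111)). The jar is back upright and the bystanders are unmoved. Before handing in I check the tilt by comparing the bar and rim with the first side picture.

Run:
```python
from h import *
import cv2
from h import proj
a=cv2.imread('pics/side0.png',0); b=cv2.imread('pics/s6.png',0)
for n,(x0,y0,x1,y1) in dict(bar=(336,144,364,158),rim=(292,148,332,168),base=(283,200,300,216)).items():
    A=np.float32(a[y0-4:y1+4,x0-4:x1+4]);B=np.float32(b[y0-4:y1+4,x0-4:x1+4])
    print(n,cv2.phaseCorrelate(A,B,cv2.createHanningWindow(A.shape[::-1],cv2.CV_32F)))
d=lambda q:proj('side',bar(q,g=0)); print('expected for .05,.1',d(.05)-d(0),d(.1)-d(0))
```

```text
bar ((0.20684130857329208, -1.4155878771933086), 1.0566518472300634)
rim ((-0.0796956711994703, 0.4783079889313733), 0.8907952176200019)
base ((0.6811578782046919, -0.3959624970918565), 0.9035152387619019)
expected for .05,.1 [-0.02283567 -0.9801063 ] [-0.05282165 -1.88619545]
```

The bar sits about 1.4 px high, so the jar is near 0.07 rad. That is inside the limit but close, so I press it down onto its rest with closed fingers.

Run:
```python
from h import *
fingers.clamp(10)
p=st(-.118,-.097,.215); arm.line_to(p,vel=.12)
s=arm.line_to([*p[:2],.183],vel=.02,stop_force=20); print(s,arm.read_tcp_pos(),arm.read_wrist_force().round(1))
arm.line_to([*p[:2],.32],vel=.1); arm.pause(.5)
a=cv2.imread('pics/side0.png',0); b=cv2.cvtColor(save('side','s7.png'),cv2.COLOR_RGB2GRAY)
for n,(x0,y0,x1,y1) in dict(bar=(336,144,364,158),rim=(292,148,332,168)).items():
    A=np.float32(a[y0-4:y1+4,x0-4:x1+4]);B=np.float32(b[y0-4:y1+4,x0-4:x1+4])
    print(n,cv2.phaseCorrelate(A,B,cv2.createHanningWindow(A.shape[::-1],cv2.CV_32F)))
print(arm.read_time())
```

```text
True [ 0.47515508 -0.28051419  0.18942393] [-1.8  0.6  7.2]
bar ((-0.011830919252762584, -0.13708903883670231), 0.9496821143009044)
rim ((-0.36644551522495306, -0.012441572817273538), 0.7037633511755201)
41.2583
```

The bar is back to its starting pixel position and the finger stopped with the bar top at z = 0.189 m, the upright height, so I hand the job in.

```bash
python3 -c "
from bench import job; print(job.sign_off())"
```

```text
the job is handed in; nothing more can be done
None
```

I handed the job in at about 41 s: six slugs counted in the tray, the tray flat against the stand, the jar upright on its rest, and no bystander seen to move; the judge's verdict was not shown.

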